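# Set the hold-down screw of a soldering jig

### The job

Push the brass foot plate home into the fence corner of the soldering jig, square and flush against both fences. Then turn the knurled hold-down screw clockwise until it seats hard on the plate, and back it off a quarter turn so that the brass has room to grow in the heat. Finish still gripping the screw's head at that setting, so that the jam nut can be locked under your hand, with the plate still home and the brick, jar, brush and mouthpiece left where they are.

Things in the scene. Friction and masses are not known exactly. Their poses are not given: they have to be found in the camera images.
- jig: Soldering jig, fixed to the bench: flat steel base 260 (x) x 145 (y) x 12 mm, with two aluminium fences meeting in a corner and a hold-down screw on a goose-neck arm. Origin under the base at bench height, midway along its length; the base spans y = -80 to 65 mm; its top is at z = 12 mm. x points at the far fence, y at the side fence, z up.
- fence_corner (a point): Inner corner of the fences on top of the jig's base (75, 30, 12 mm in the jig's frame; same axes). The far fence's inner face runs from here 75 mm to -y and faces -x; the side fence's runs 75 mm to -x (its bar starts 5 mm short of the corner) and faces -y. Both bars are 16 mm wide and stand 16 mm above the base.
- gooseneck_top (a point): On the screw's axis at the top of the dark goose-neck arm that carries it (50, 5, 62 mm in the jig's frame; same axes). The arm is 22 mm wide (26 mm boss round the screw) and 14 mm thick; it runs from 13 mm on the -x side of the screw 65 mm to +x, onto a post 30 mm wide behind the far fence.
- foot_plate: Loose brass plate 130 (x) x 50 (y) x 10 mm, about 0.6 kg, flat on the jig's base; origin at the centre of its underside, z up. A socket tube, 25 mm outside, stands on it at x = -47, y = 0, its top 38 mm above the plate's underside. Starts with its +x end 45 to 70 mm off the far fence, its middle 15 to 31 mm off home sideways, turned up to 0.15 rad.
- plate_corner (a point): The plate's bottom corner at its +x end (without the tube) and +y long side: 65, 25, 0 mm from the plate's origin, axes as the plate's. Home is with this corner in fence_corner, the +x end against the far fence under the screw's pad, the +y side against the side fence; the tube end then sticks out 55 mm beyond the side fence.
- knob (a joint): Turn of the screw's head, rad: 0 = seated, a hard stop with the pad pressing on the plate; grows as it is backed off, anticlockwise seen from above. Starts 3.2 to 4.4 rad off its seat; upper stop 5.2 rad. Coarse two-start thread: rises 5 mm a turn. Friction about 0.06 N m; it stays where it is left.
- knob_grip (a point): Centre of the screw's round knurled steel head, on the screw's vertical axis: 34 mm across, 20 mm tall, free all round; this point is 93.6 mm above the bench when seated. Below the head are only the spindle and a jam nut (22 mm across) down to the arm, 22 mm under the head's underside when seated. A dark punch mark on its top shows its turn.
- spindle: The hold-down screw itself with its pad, jam nut and head; it rises and sinks with the head's turning. Origin at the centre of the pad's underside (18 mm across), which stands 2 to 3 mm above the level of the plate's top at the start.
- firebrick: Cream firebrick, 230 x 114 x 64 mm, to the right of the jig; leave it alone. Origin at the centre of its underside.
- flux_jar: White jar, 64 mm across, 65 mm tall; leave it alone. Origin at the centre of its underside.
- flux_brush: Flux brush, 190 mm long, lying to the left of the jig; leave it alone. Origin under its middle.
- mouthpiece: Brass mouthpiece standing on its rim, 27 mm across, 87 mm tall; leave it alone. Origin at the centre of its underside.
Mind the look-alikes: they are no part of the job. Leave any blue or green look-alike of the foot_plate alone.

How it is judged:
On the way, in this order (a step that is already met when the one before it is completed fails the run):
1. the plate is home in the corner, square and flush to both fences (x of plate_corner in the frame of fence_corner above -0.002 m and y of plate_corner in the frame of fence_corner above -0.002 m and z of plate_corner in the frame of fence_corner below 0.003 m and angle between the x axis of foot_plate and the x axis of jig, either way round below 0.025 rad), for 0.2 s.
2. the screw is seated: turned to its stop and pressing on the plate (value of joint knob below 0.1 rad and contact force between spindle and foot_plate above 1 N), for 0.2 s.
At the end, for the whole second after the job is handed in: The screw's head stands a quarter turn off its seat (1.27 to 1.87 rad, about 73 to 107 degrees) and the fingers still grip it (more than 3 N); its pad no longer presses on the plate (under 0.3 N); the plate lies flat in the corner within 2 mm of both fences and square to them within 0.025 rad (all of step 1 and value of joint knob between 1.27 and 1.87 rad and contact force between the fingers and spindle above 3 N and contact force between spindle and foot_plate below 0.3 N); the arm keeps its last pose, push and grip.
It fails at once if the brick, jar, brush or mouthpiece is moved more than 20 mm (distance of any of firebrick, flux_jar, flux_brush, mouthpiece from where it was at the start of the episode above 0.02 m).
It also fails if it takes over 64 s, if anything falls off the work surface, if the arm or the gripper's body presses on something with over 40 N, if the wrist force passes 120 N, or if a joint passes its speed limit or range.

### The arm

A 6-joint arm with a two-finger parallel gripper is mounted at the origin on the work surface. World frame = base frame: x ahead of the robot, y to its left, z up, the work surface at z = 0. Lengths are in m, angles in rad, forces in N, time in s.
With the tool pointing down it reaches from about 0.375 to 0.9 m from the base axis. Payload 3.1 kg.
Tool frame: the origin (TCP) lies where the fingers leave the gripper's body, on its centre line; the fingertips stand 73 mm ahead of it and the grasp point (between the pads) lies 54 mm ahead of it; z points along the fingers, y is the line along which they close (so a half turn about z gives the same grasp; the last joint's range is limited). The gripper opens to 85 mm and grips with 20 to 120 N. Pads are 22 mm wide; open, the fingers measure 114 mm over their backs; the gripper's body (76 mm by 85 mm) begins 54 mm behind the grasp point. The pads swing forward as they close: fully open they stand 13 mm farther back than shut.
Start: joints at [-1.397, 0.527, 1.433, -0, 1.181, -0.178], TCP at [0.215, -0.587, 0.304] pointing down, gripper open.
Joint ranges: [-3.08, 3.08], [-0.75, 2.2], [0.22, 2.44], [-1.43, 4.57], [0, 2.65], [-2.85, 2.85]. Speed limits (rad/s): [2.79, 2.79, 3.14, 3.14, 3.14, 3.14].

### API

Orientations are given as a unit quaternion [x, y, z, w].
In Python, from station import manip gives the robot as it stands.
- The arm moves only by the shell command python3 -m crank 'ROWS' [FORCE]. ROWS is JSON, a list of rows, each an object with "dp": the shift along the tool's x, y, z normalised to -1 to 1, where 1 is 50 cm, a list of three; "delta_rot": the turn, a rotation vector about the tool's x, y, z normalised to -1 to 1, where 1 is 2 pi rad, a list of three; "fingers": the opening, from -1 (shut) to 1 (fully open). A call has 1 to 12 rows; each row shifts and turns the commanded pose from where the row before left it, along the tool's axes as they then stand; what a row does not reach is not made up. A row lasts 1/12 s, in which the tool goes at most 41.7 mm and 7.16 degrees, less where a joint would pass 70% of its speed; a pose out of reach is approached as far as the arm can. A call with a number of a shift or a turn outside -1 to 1 is refused whole. A call with a gripper value outside its range is refused whole. The fingers move at their own pace and stop on an object; FORCE is the grip in N (left out, the last holds). Time passes only in rows, so rows that do not move let the fingers close. It gives the time, the measured TCP pose, the force, the opening and the grip force at its end, in the units of the state.
- manip.sense(): the state, without advancing time (a new reading comes with each control period).
- manip.snapshot(name): name is "scene" or "top"; returns (picture, depth): 420x560x3 uint8, red, green, blue; 420x560 float32, m along the optical axis (not along the pixel's ray), 0 where there is no reading.
- manip.camera_model(name): a dict with "fx", "fy", "cx", "cy" (pixels), "k1" (the pictures are not rectified: a ray, as slopes to the right and down, at radius r is drawn at 1 + k1 r^2 times it, then the intrinsics apply), "origin" and "attitude" of the camera in the world. Camera axes: x right, y up, looking along -z (the intrinsics and any distortion apply to the point x, -y, -z); pixel columns grow to the right and rows downward; lengths in m; the calibration is good to about 2 mm. A picture is of the moment at which its call begins. camera_model takes no time and is no camera call.
- manip.sign_off(): hands the job in; it is judged then, once.
The state is a dict: "t": time; "q": joint angles; "qd": joint speeds; "tau": joint torques, N m; "tcp_pos": TCP position; "tool_rot": TCP orientation; "force": force on the tool from outside, world axes, zero at the start; "ft_torque": the same for the moment, N m; "finger_gap": opening from 0.0 (shut) to 1.0 (fully open); "gripper_force": force on a finger pad.
Only numpy, scipy, OpenCV 4.12 (cv2) and the standard library are available. Lean on these libraries where they do the work, as an engineer would, in place of code of your own. Each camera call takes 0.05 s, during which the arm holds its last target. There are 200 camera calls.

## Working session

There is one attempt and no reset: what is moved stays moved. The work goes in short steps, Python scripts to look and compute and a shell command to move; the robot and the scene stay as the last step left them, time stands still between calls to the robot, and variables do not carry over. Pictures are saved under pics/ and viewed, at most 12 in all, crops included, and the job is handed in when it is done.

```bash
mkdir -p pics
cat > h.py <<'E'
import numpy as np, cv2
from station import manip
from scipy.spatial.transform import Rotation as R
def cam(n):
    m=manip.camera_model(n); a=np.array(m['attitude'],float)
    Rm=R.from_quat(a).as_matrix() if a.size==4 else a.reshape(3,3)
    return m,Rm,np.array(m['origin'])
def rays(n,uv):
    m,Rm,o=cam(n); uv=np.atleast_2d(np.array(uv,float))
    d=np.c_[(uv[:,0]-m['cx'])/m['fx'],(uv[:,1]-m['cy'])/m['fy']]; s=d.copy()
    for _ in range(20): s=d/(1+m['k1']*(s**2).sum(1,keepdims=True))
    return o,np.c_[s[:,0],-s[:,1],-np.ones(len(s))]@Rm.T
def atz(n,uv,z):
    o,d=rays(n,uv); z=np.broadcast_to(z,len(d)); return o+d*((z-o[2])/d[:,2])[:,None]
def bydepth(n,uv,D):
    o,d=rays(n,uv); uv=np.atleast_2d(uv).astype(int); return o+d*D[uv[:,1],uv[:,0]][:,None]
def snap(n,f):
    p,D=manip.snapshot(n); cv2.imwrite(f'pics/{f}.png',p[:,:,::-1]); np.save(f'pics/{f}.npy',D); return p,D
E
python3 - <<'E'
from h import *
for n in('scene','top'):
    print(manip.camera_model(n)); snap(n,n+'0')
print(manip.sense())
E
```

```text
{'fx': 450.10717941746395, 'fy': 450.10717941746395, 'cx': 288.95901740671593, 'cy': 214.49077838482143, 'k1': -0.03184696532282832, 'origin': array([1.37967401, 0.05584052, 0.75348992]), 'attitude': array([0.29101799, 0.32067562, 0.65548345, 0.61872217])}
{'fx': 445.1783628279024, 'fy': 445.1783628279024, 'cx': 278.41321348294764, 'cy': 210.9659378465973, 'k1': -0.050844074289008175, 'origin': array([ 0.43916669, -0.03011992,  1.27996633]), 'attitude': array([-0.03365542,  0.0220214 ,  0.71276213, -0.70025175])}
{'t': 0.1, 'q': array([-1.39747837e+00,  5.28373560e-01,  1.43382231e+00,  2.92352762e-06,
        1.18136149e+00, -1.78492566e-01]), 'qd': array([ 0.00056602, -0.00038464, -0.00337297, -0.00101308,  0.00068822,
       -0.00154515]), 'tau': array([ 4.43600438e-04, -4.43304420e+01, -1.78586644e+01, -1.74481825e-04,
        3.92422633e-03,  3.24300049e-05]), 'tcp_pos': array([ 0.21531575, -0.58618949,  0.30301578]), 'tool_rot': array([ 9.84568144e-01,  1.74998869e-01,  3.89340225e-06, -9.82344922e-04]), 'force': array([ 1.20964731, -0.07804298, -0.83747   ]), 'ft_torque': array([-0.07990426,  0.02461275,  0.02485977]), 'gripper_force': 0.0, 'finger_gap': 0.994370180977368}
```

View pics/top0.png

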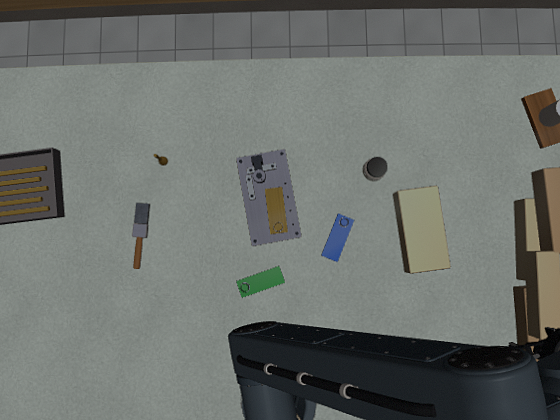

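View pics/scene0.png

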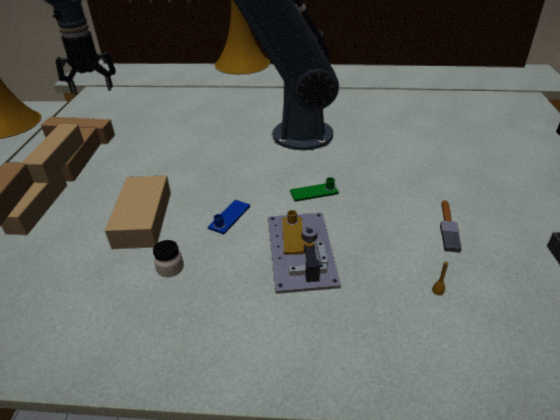

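The top picture shows the jig at (268,197), with its far fence and knob at (259,174). There are three plates: brass on the jig base (277,210), blue (338,237) and green (260,281). Only the brass plate on the jig fits the description. I'll confirm that in a crop.

Run:
```python
from h import *
p=cv2.imread('pics/top0.png')[140:255,220:320]
cv2.imwrite('pics/crop0.png',cv2.resize(p,None,fx=5.2,fy=5.2,interpolation=cv2.INTER_CUBIC))
print(atz('top',[[268,197],[259,174],[277,210]],[.012,.1,.022]))
D=np.load('pics/top0.npy'); print(bydepth('top',[[259,175],[277,200],[290,180]],D))
```

```text
[[ 0.58012138  0.01906484  0.012     ]
 [ 0.63278438  0.03884765  0.1       ]
 [ 0.54145921 -0.00629173  0.022     ]]
[[ 0.62961392  0.03871601  0.10286419]
 [ 0.5699587  -0.00676926  0.0219649 ]
 [ 0.62775049 -0.04487659  0.01392132]]
```

View pics/crop0.png

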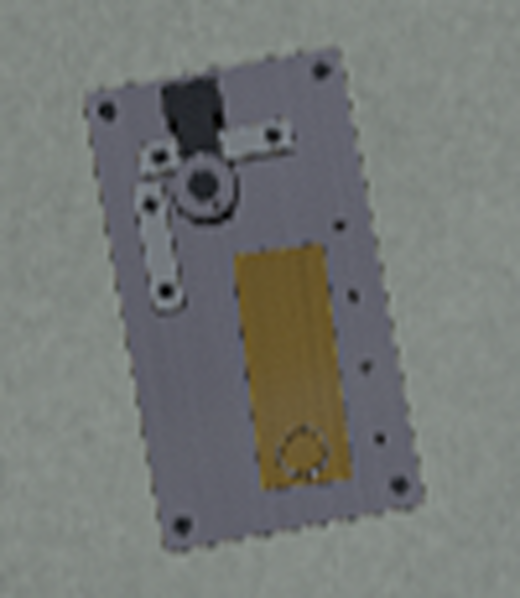

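The crop confirms the plate: brass-coloured, with a tube ring at its rear (302,452) and lying on the jig base. The knob is at crop (204,184). Next I'll fit the poses.

```bash
cat >> h.py <<'E'
def plate(p,D=None):
    h=cv2.cvtColor(p,cv2.COLOR_RGB2HSV); s=np.zeros(p.shape[:2],np.uint8); s[140:255,220:320]=1
    m=((h[...,0]>12)&(h[...,0]<30)&(h[...,1]>110)).astype(np.uint8)*s
    c=max(cv2.findContours(m,cv2.RETR_EXTERNAL,cv2.CHAIN_APPROX_NONE)[0],key=cv2.contourArea)[:,0]
    return c,m
E
python3 - <<'E'
from h import *
S=5.2; f=lambda a:(np.array(a)+.5)/S-.5+[220,140]
J=atz('top',f([[86,105],[340,48],[425,500],[168,550]]),.012)[:,:2]
print('jig',J,[np.linalg.norm(J[i]-J[i-1]) for i in range(4)])
# similarity fit to known corners TL(130,65) TR(130,-80) BR(-130,-80) BL(-130,65)
L=np.array([[130,65],[130,-80],[-130,-80],[-130,65]])/1e3
a=L-L.mean(0);b=J-J.mean(0); th=np.arctan2((a[:,0]*b[:,1]-a[:,1]*b[:,0]).sum(),(a*b).sum())
Rz=np.array([[np.cos(th),-np.sin(th)],[np.sin(th),np.cos(th)]]); t=J.mean(0)-Rz@L.mean(0)
print('th',th,'org',t,'res mm',(J-(L@Rz.T+t))*1e3)
print('corner',Rz@[.075,.030]+t,'knob',Rz@[.05,.005]+t)
p=cv2.imread('pics/top0.png')[:,:,::-1]; c,m=plate(p)
W=atz('top',c,.022)[:,:2]; r=cv2.minAreaRect((W*1e3).astype(np.float32)); print('plate',r)
W2=atz('top',f([[235,254],[325,244],[352,480],[263,490]]),.022)[:,:2]; print((W2-t)@Rz,W2.mean(0))
D=np.load('pics/top0.npy'); print('knob obs',atz('top',f([[204,184]]),.1066),'D',bydepth('top',f([[204,184],[190,195],[215,175]]).round(),D))
print('fence ends jig', (atz('top',f([[168,310],[295,135]]),.028)[:,:2]-t)@Rz)
s=manip.sense(); print(R.from_quat(s['tool_rot']).as_matrix().round(3))
E
```

```text
jig [[ 0.69010125  0.10962986]
 [ 0.71928125 -0.03215306]
 [ 0.46755455 -0.07403964]
 [ 0.4426794   0.06698021]] [np.float64(0.25107083958685306), np.float64(0.1447545099905786), np.float64(0.25518780541485897), np.float64(0.14319697419183378)]
th 0.17284817510191602 org [0.5786142  0.02499259] res mm [[-5.39653485 -1.7526941 ]
 [-1.15490605 -0.69626973]
 [ 3.24411364  2.13422465]
 [ 3.30732726  0.31473917]]
corner [0.64733695 0.06744471] knob [0.6270092  0.03851752]
plate ((541.5087280273438, -2.964414596557617), (128.10279846191406, 48.28171157836914), 6.2401957511901855)
[[ 0.02513128 -0.00188475]
 [ 0.02113242 -0.05131936]
 [-0.10844925 -0.04125934]
 [-0.10463106  0.00723831]] [ 0.54128192 -0.00366141]
knob obs [[0.62907055 0.03895842 0.1066    ]] D [[0.62961392 0.03871601 0.10286419]
 [0.62452144 0.04687136 0.10194868]
 [0.63450691 0.03316258 0.10527462]]
fence ends jig [[ 0.00111753  0.03953016]
 [ 0.08250646 -0.04649288]]
[[ 0.939  0.345 -0.   ]
 [ 0.345 -0.939  0.002]
 [ 0.    -0.002 -1.   ]]
```

Measured poses, with sizes agreeing to within a few mm:

| Item | Position (m) | Yaw (rad) |
|---|---|---|
| Jig | origin (0.579, 0.025) | about 0.173 |
| Plate | centre (0.5415, -0.003) | 0.109 |
| Knob | (0.629, 0.039) | – |

I'll grip the plate across its long sides near the tube, about 30 mm behind its centre. First I go above that point.

```bash
python3 -m crank '[{"dp":[0.048,-0.044,0],"delta_rot":[0,0,0],"fingers":1},{"dp":[0.048,-0.044,0],"delta_rot":[0,0,0],"fingers":1},{"dp":[0.048,-0.044,0],"delta_rot":[0,0,0],"fingers":1},{"dp":[0.048,-0.044,0],"delta_rot":[0,0,0],"fingers":1},{"dp":[0.048,-0.044,0],"delta_rot":[0,0,0],"fingers":1},{"dp":[0.048,-0.044,0],"delta_rot":[0,0,0],"fingers":1},{"dp":[0.048,-0.044,0],"delta_rot":[0,0,0],"fingers":1},{"dp":[0.048,-0.044,0],"delta_rot":[0,0,0],"fingers":1},{"dp":[0.048,-0.044,0],"delta_rot":[0,0,0],"fingers":1},{"dp":[0.048,-0.044,0],"delta_rot":[0,0,0],"fingers":1},{"dp":[0.048,-0.044,0],"delta_rot":[0,0,0],"fingers":1},{"dp":[0.048,-0.044,0],"delta_rot":[0,0,0],"fingers":1}]' 40
python3 -m crank '[{"dp":[0.048,-0.044,0],"delta_rot":[0,0,0],"fingers":1},{"dp":[0.048,-0.044,0],"delta_rot":[0,0,0],"fingers":1},{"dp":[0.048,-0.044,0],"delta_rot":[0,0,0],"fingers":1},{"dp":[0.048,-0.044,0],"delta_rot":[0,0,0],"fingers":1},{"dp":[0.048,-0.044,0],"delta_rot":[0,0,0],"fingers":1},{"dp":[0.048,-0.044,0],"delta_rot":[0,0,0],"fingers":1},{"dp":[0.048,-0.044,0],"delta_rot":[0,0,0],"fingers":1},{"dp":[0.048,-0.044,0],"delta_rot":[0,0,0],"fingers":1},{"dp":[0,0,0.07],"delta_rot":[0,0,0.013],"fingers":1},{"dp":[0,0,0.07],"delta_rot":[0,0,0.013],"fingers":1},{"dp":[0,0,0.07],"delta_rot":[0,0,0.013],"fingers":1},{"dp":[0,0,0],"delta_rot":[0,0,0],"fingers":1}]'
cat >> h.py <<'E'
def st():
    s=manip.sense(); M=R.from_quat(s['tool_rot']).as_matrix()
    print('t',round(s['t'],2),'tcp',s['tcp_pos'].round(4),'yaw',round(np.arctan2(M[1,0],M[0,0]),4),'F',s['force'].round(1),'T',s['ft_torque'].round(2),'gap',round(s['finger_gap'],3),'gf',round(s['gripper_force'],1),'q6',round(s['q'][5],3)); return s,M
def to(x,y,z,yaw=None):
    s,M=st(); d=M.T@(np.array([x,y,z])-s['tcp_pos']); print('dp total units',(d/.5).round(4))
    if yaw is not None: print('rotz units',round(-(yaw-np.arctan2(M[1,0],M[0,0]))/2/np.pi,4))
E
python3 -c "
from h import *
to(.5117,-.0063,.084,.109)"
```

```text
t: 1.1
tcp_pos: [0.3951, -0.238, 0.3037]
tool_rot: [0.985, 0.175, -0.0, -0.0]
force: [-0.4, -1.1, 0.1]
finger_gap: 0.997
gripper_force: 0.0
t: 2.1
tcp_pos: [0.5105, -0.0071, 0.193]
tool_rot: [0.999, 0.053, -0.007, -0.002]
force: [-0.9, 0.8, 0.2]
finger_gap: 0.997
gripper_force: 0.0
t 2.1 tcp [ 0.5105 -0.0071  0.193 ] yaw 0.1061 F [-0.9  0.8  0.2] T [0.03 0.05 0.01] gap 0.997 gf 0.0 q6 1.232
dp total units [ 5.50e-03 -2.00e-04  2.18e-01]
rotz units -0.0005
```

```bash
python3 -m crank '[{"dp":[0,0,0.06],"delta_rot":[0,0,0],"fingers":1},{"dp":[0,0,0.06],"delta_rot":[0,0,0],"fingers":1},{"dp":[0,0,0.05],"delta_rot":[0,0,0],"fingers":1},{"dp":[0,0,0],"delta_rot":[0,0,0],"fingers":1},{"dp":[0,0,0],"delta_rot":[0,0,0],"fingers":1}]'
python3 -c "
from h import *
to(.5117,-.0063,.084,.109); print(st()[1].round(4))"
```

```text
t: 2.52
tcp_pos: [0.5144, -0.0084, 0.1142]
tool_rot: [0.999, 0.054, -0.001, -0.0]
force: [-0.1, -0.9, 0.3]
finger_gap: 1.0
gripper_force: 0.0
t 2.52 tcp [ 0.5144 -0.0084  0.1142] yaw 0.1078 F [-0.1 -0.9  0.3] T [0.01 0.   0.02] gap 1.0 gf 0.0 q6 1.229
dp total units [-0.0048 -0.0047  0.0604]
rotz units -0.0002
t 2.52 tcp [ 0.5144 -0.0084  0.1142] yaw 0.1078 F [-0.1 -0.9  0.3] T [0.01 0.   0.02] gap 1.0 gf 0.0 q6 1.229
[[ 9.942e-01  1.076e-01 -1.400e-03]
 [ 1.076e-01 -9.942e-01  4.000e-04]
 [-1.400e-03 -5.000e-04 -1.000e+00]]
```

```bash
python3 -m crank '[{"dp":[-0.005,-0.005,0.03],"delta_rot":[0,0,0],"fingers":1},{"dp":[0,0,0.03],"delta_rot":[0,0,0],"fingers":1},{"dp":[0,0,0],"delta_rot":[0,0,0],"fingers":0.4},{"dp":[0,0,0],"delta_rot":[0,0,0],"fingers":0},{"dp":[0,0,0],"delta_rot":[0,0,0],"fingers":0},{"dp":[0,0,0],"delta_rot":[0,0,0],"fingers":0},{"dp":[0,0,0],"delta_rot":[0,0,0],"fingers":0},{"dp":[0,0,0],"delta_rot":[0,0,0],"fingers":0}]' 40
python3 - <<'E'
from h import *
st(); p,D=snap('top','top1'); snap('scene','scene1')
cv2.imwrite('pics/c1.png',cv2.resize(cv2.imread('pics/scene1.png')[180:310,230:370],None,fx=4,fy=4,interpolation=cv2.INTER_CUBIC))
E
```

```text
t: 3.18
tcp_pos: [0.5126, -0.0061, 0.0862]
tool_rot: [0.999, 0.054, 0.002, 0.0]
force: [-0.1, 0.6, 4.9]
finger_gap: 0.572
gripper_force: 40.8
t 3.18 tcp [ 0.5126 -0.0061  0.0862] yaw 0.1075 F [-0.1  0.6  4.9] T [0.17 0.11 0.1 ] gap 0.572 gf 40.8 q6 1.233
```

View pics/c1.png

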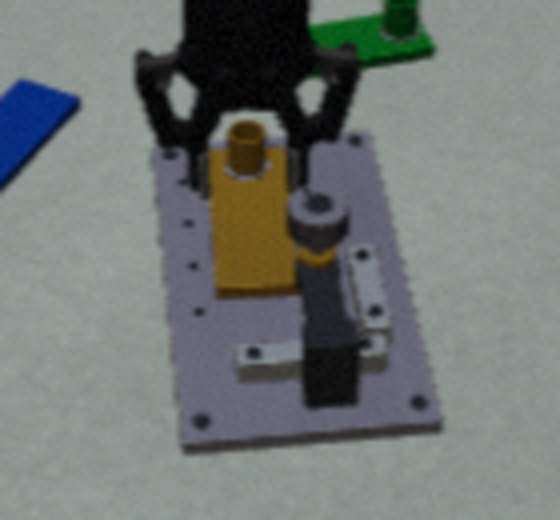

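The crop shows the fingers straddling the plate beside the tube, which is at (245,140). The opening of 0.57 is about 49 mm, which matches the 50 mm plate. I'll square it to the jig and move it most of the way.

```bash
python3 -m crank '[{"dp":[0,0,0],"delta_rot":[0,0,-0.005],"fingers":0},{"dp":[0,0,0],"delta_rot":[0,0,-0.005],"fingers":0},{"dp":[0.01,-0.004,0],"delta_rot":[0,0,0],"fingers":0},{"dp":[0.01,-0.004,0],"delta_rot":[0,0,0],"fingers":0},{"dp":[0.01,-0.004,0],"delta_rot":[0,0,0],"fingers":0},{"dp":[0.01,-0.004,0],"delta_rot":[0,0,0],"fingers":0},{"dp":[0.01,-0.004,0],"delta_rot":[0,0,0],"fingers":0},{"dp":[0.01,-0.004,0],"delta_rot":[0,0,0],"fingers":0},{"dp":[0.01,-0.004,0],"delta_rot":[0,0,0],"fingers":0},{"dp":[0.01,-0.004,0],"delta_rot":[0,0,0],"fingers":0},{"dp":[0,0,0],"delta_rot":[0,0,0],"fingers":0},{"dp":[0,0,0],"delta_rot":[0,0,0],"fingers":0}]' 60
python3 - <<'E'
from h import *
st(); snap('top','top2')
S=5.2; p=cv2.imread('pics/top2.png')[140:255,220:320]
cv2.imwrite('pics/c2.png',cv2.resize(p,None,fx=S,fy=S,interpolation=cv2.INTER_CUBIC))
E
```

```text
t: 4.28
tcp_pos: [0.5461, 0.0164, 0.0863]
tool_rot: [0.996, 0.085, -0.002, -0.0]
force: [-7.2, -1.5, 10.5]
finger_gap: 0.558
gripper_force: 61.3
t 4.28 tcp [0.5461 0.0164 0.0863] yaw 0.1709 F [-7.2 -1.5 10.5] T [-0.54  1.08 -0.06] gap 0.558 gf 61.3 q6 1.227
```

View pics/c2.png

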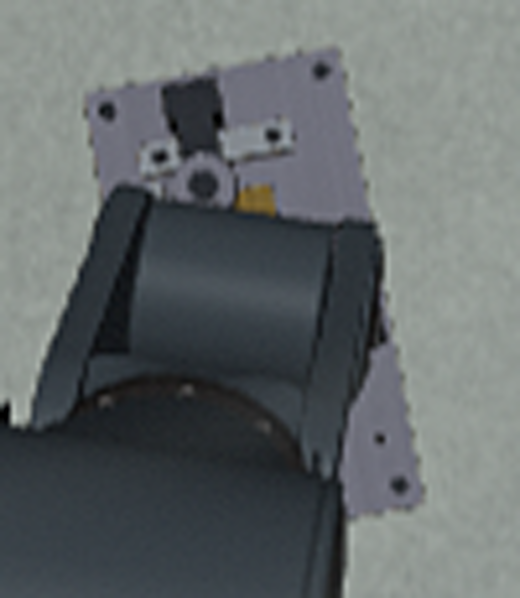

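The plate's far end shows at crop (256,190), about 13 mm short of the far fence at (260,150), and about 8 mm is left in y. I'll creep in.

```bash
python3 -m crank '[{"dp":[0.005,-0.003,-0.002],"delta_rot":[0,0,0],"fingers":0},{"dp":[0.005,-0.003,0],"delta_rot":[0,0,0],"fingers":0},{"dp":[0.005,-0.002,0],"delta_rot":[0,0,0],"fingers":0},{"dp":[0.004,-0.001,0],"delta_rot":[0,0,0],"fingers":0},{"dp":[0,0,0],"delta_rot":[0,0,0],"fingers":0}]'
python3 -c "
from h import *
st()"
python3 -m crank '[{"dp":[0.002,0,0],"delta_rot":[0,0,0],"fingers":0},{"dp":[0.002,0,0],"delta_rot":[0,0,0],"fingers":0},{"dp":[0,0,0],"delta_rot":[0,0,0],"fingers":0}]'
python3 -c "
from h import *
st()"
```

```text
t: 4.75
tcp_pos: [0.5553, 0.0222, 0.0864]
tool_rot: [0.996, 0.085, -0.002, 0.0]
force: [-7.0, -3.5, 9.4]
finger_gap: 0.559
gripper_force: 63.7
t 4.75 tcp [0.5553 0.0222 0.0864] yaw 0.171 F [-7.  -3.5  9.4] T [-0.81  1.1  -0.04] gap 0.559 gf 63.7 q6 1.241
t: 5.0
tcp_pos: [0.5561, 0.0225, 0.0864]
tool_rot: [0.996, 0.085, -0.004, -0.0]
force: [-8.4, -5.0, 10.7]
finger_gap: 0.561
gripper_force: 63.8
t 5.0 tcp [0.5561 0.0225 0.0864] yaw 0.171 F [-8.4 -5.  10.7] T [-0.97  1.37 -0.12] gap 0.561 gf 63.8 q6 1.243
```

```bash
python3 -m crank '[{"dp":[0.003,0,0],"delta_rot":[0,0,0],"fingers":0},{"dp":[0.002,0,0],"delta_rot":[0,0,0],"fingers":0},{"dp":[0,0,0],"delta_rot":[0,0,0],"fingers":0},{"dp":[0,0,0],"delta_rot":[0,0,0],"fingers":0}]'
python3 -c "
from h import *
st()"
python3 -m crank '[{"dp":[0.003,0,0],"delta_rot":[0,0,0],"fingers":0},{"dp":[0.002,0,0],"delta_rot":[0,0,0],"fingers":0},{"dp":[0,0,0],"delta_rot":[0,0,0],"fingers":0},{"dp":[0,0,0],"delta_rot":[0,0,0],"fingers":0}]'
python3 -c "
from h import *
st()"
```

```text
t: 5.33
tcp_pos: [0.5581, 0.0232, 0.0864]
tool_rot: [0.996, 0.085, -0.004, -0.0]
force: [-9.2, -3.1, 11.5]
finger_gap: 0.559
gripper_force: 63.9
t 5.33 tcp [0.5581 0.0232 0.0864] yaw 0.1708 F [-9.2 -3.1 11.5] T [-0.86  1.45 -0.14] gap 0.559 gf 63.9 q6 1.244
t: 5.67
tcp_pos: [0.5602, 0.0238, 0.0864]
tool_rot: [0.996, 0.085, -0.004, -0.0]
force: [-9.7, -3.0, 12.5]
finger_gap: 0.562
gripper_force: 64.0
t 5.67 tcp [0.5602 0.0238 0.0864] yaw 0.1708 F [-9.7 -3.  12.5] T [-0.79  1.59 -0.08] gap 0.562 gf 64.0 q6 1.246
```

```bash
python3 -m crank '[{"dp":[0.003,0,0],"delta_rot":[0,0,0],"fingers":0},{"dp":[0.003,0,0],"delta_rot":[0,0,0],"fingers":0},{"dp":[0,0,0],"delta_rot":[0,0,0],"fingers":0},{"dp":[0,0,0],"delta_rot":[0,0,0],"fingers":0}]'
python3 -c "
from h import *
st()"
python3 -m crank '[{"dp":[0.002,0,0],"delta_rot":[0,0,0],"fingers":0},{"dp":[0.002,0,0],"delta_rot":[0,0,0],"fingers":0},{"dp":[0,0,0],"delta_rot":[0,0,0],"fingers":0},{"dp":[0,0,0],"delta_rot":[0,0,0],"fingers":0}]'
python3 -c "
from h import *
st()"
```

```text
t: 6.0
tcp_pos: [0.5617, 0.0242, 0.0864]
tool_rot: [0.996, 0.085, -0.006, -0.001]
force: [-12.9, -3.8, 13.7]
finger_gap: 0.561
gripper_force: 64.2
t 6.0 tcp [0.5617 0.0242 0.0864] yaw 0.1712 F [-12.9  -3.8  13.7] T [-1.03  1.95 -0.19] gap 0.561 gf 64.2 q6 1.247
t: 6.33
tcp_pos: [0.562, 0.0242, 0.0863]
tool_rot: [0.996, 0.086, -0.008, -0.001]
force: [-16.5, -6.4, 18.0]
finger_gap: 0.558
gripper_force: 64.5
t 6.33 tcp [0.562  0.0242 0.0863] yaw 0.1716 F [-16.5  -6.4  18. ] T [-1.45  2.49 -0.15] gap 0.558 gf 64.5 q6 1.249
```

x contact: 2 mm commanded moved it 0.3 mm and the force rose. Now I'll creep in y.

```bash
python3 -m crank '[{"dp":[0,-0.003,-0.002],"delta_rot":[0,0,0],"fingers":0},{"dp":[0,-0.003,0],"delta_rot":[0,0,0],"fingers":0},{"dp":[0,0,0],"delta_rot":[0,0,0],"fingers":0},{"dp":[0,0,0],"delta_rot":[0,0,0],"fingers":0}]'
python3 -c "
from h import *
st()"
python3 -m crank '[{"dp":[0,-0.002,0],"delta_rot":[0,0,0],"fingers":0},{"dp":[0,-0.002,0],"delta_rot":[0,0,0],"fingers":0},{"dp":[0,0,0],"delta_rot":[0,0,0],"fingers":0},{"dp":[0,0,0],"delta_rot":[0,0,0],"fingers":0}]'
python3 -c "
from h import *
st()"
```

```text
t: 6.67
tcp_pos: [0.562, 0.0255, 0.0864]
tool_rot: [0.996, 0.084, -0.008, 0.0]
force: [-14.1, -13.9, 10.2]
finger_gap: 0.56
gripper_force: 63.7
t 6.67 tcp [0.562  0.0255 0.0864] yaw 0.1684 F [-14.1 -13.9  10.2] T [-2.57  2.29 -0.9 ] gap 0.56 gf 63.7 q6 1.256
t: 7.0
tcp_pos: [0.562, 0.0259, 0.0864]
tool_rot: [0.996, 0.084, -0.008, 0.001]
force: [-14.9, -18.8, 8.6]
finger_gap: 0.557
gripper_force: 63.6
t 7.0 tcp [0.562  0.0259 0.0864] yaw 0.1679 F [-14.9 -18.8   8.6] T [-3.45  2.32 -1.13] gap 0.557 gf 63.6 q6 1.26
```

Run:
```python
from h import *
snap('scene','scene3')
cv2.imwrite('pics/c3.png',cv2.resize(cv2.imread('pics/scene3.png')[195:295,260:350],None,fx=6,fy=6,interpolation=cv2.INTER_CUBIC))
```

```text
(no output)
```

View pics/c3.png

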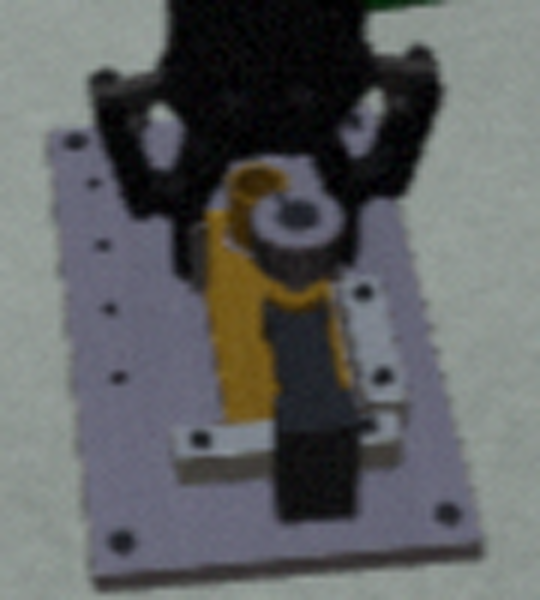

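The plate's front end is against the far fence at (245,420), and its +y edge runs along the side fence at (345,340). I'll press a little harder both ways and then release.

```bash
python3 -m crank '[{"dp":[0.003,-0.003,0],"delta_rot":[0,0,0],"fingers":0},{"dp":[0.003,-0.003,0],"delta_rot":[0,0,0],"fingers":0},{"dp":[0,0,0],"delta_rot":[0,0,0],"fingers":0},{"dp":[0,0,0],"delta_rot":[0,0,0],"fingers":0}]'
python3 -c "
from h import *
st()"
python3 -m crank '[{"dp":[0,0,0],"delta_rot":[0,0,0],"fingers":0.3},{"dp":[0,0,0],"delta_rot":[0,0,0],"fingers":0.6},{"dp":[0,0,0],"delta_rot":[0,0,0],"fingers":0.8},{"dp":[0,0,-0.02],"delta_rot":[0,0,0],"fingers":0.8},{"dp":[0,0,-0.05],"delta_rot":[0,0,0],"fingers":0.8},{"dp":[0,0,-0.08],"delta_rot":[0,0,0],"fingers":0.8},{"dp":[0,0,-0.08],"delta_rot":[0,0,0],"fingers":0.8},{"dp":[-0.08,0,-0.05],"delta_rot":[0,0,0],"fingers":0.8},{"dp":[-0.08,0,-0.05],"delta_rot":[0,0,0],"fingers":0.8},{"dp":[-0.08,0,-0.03],"delta_rot":[0,0,0],"fingers":0.8},{"dp":[0,0,0],"delta_rot":[0,0,0],"fingers":0.8}]'
python3 - <<'E'
from h import *
st(); p,D=snap('top','top4')
S=5.2; q=cv2.imread('pics/top4.png')[140:255,220:320]
cv2.imwrite('pics/c4.png',cv2.resize(q,None,fx=S,fy=S,interpolation=cv2.INTER_CUBIC))
E
```

```text
t: 7.38
tcp_pos: [0.5622, 0.0277, 0.0864]
tool_rot: [0.996, 0.084, -0.011, 0.002]
force: [-20.0, -27.9, 12.6]
finger_gap: 0.556
gripper_force: 64.0
t 7.38 tcp [0.5622 0.0277 0.0864] yaw 0.1682 F [-20.  -27.9  12.6] T [-4.77  3.11 -1.29] gap 0.556 gf 64.0 q6 1.268
t: 8.3
tcp_pos: [0.4564, 0.0156, 0.2629]
tool_rot: [0.996, 0.085, -0.001, -0.0]
force: [0.0, 1.2, -0.7]
finger_gap: 0.897
gripper_force: 0.0
t 8.3 tcp [0.4564 0.0156 0.2629] yaw 0.1701 F [ 0.   1.2 -0.7] T [ 0.01 -0.04 -0.03] gap 0.897 gf 0.0 q6 1.189
```

View pics/c4.png

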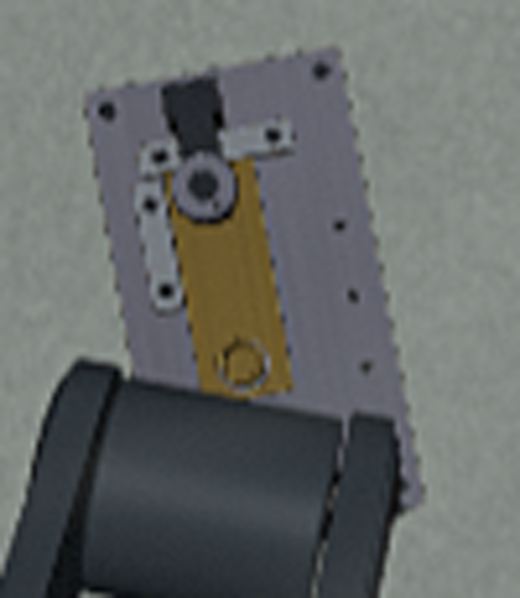

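Plate looks home, with its end at the far fence (240,160) and its side along the side fence (180,270). I'll measure squareness numerically by fitting edges.

Run:
```python
from h import *
S=5.2; f=lambda a:(np.array(a,float)+.5)/S-.5+[220,140]
p=cv2.imread('pics/top4.png'); g=cv2.GaussianBlur(p,(0,0),.7).astype(float)
hsv_s=g.max(2)-g.min(2)   # saturation-like: brass vs grey
gray=g.mean(2)
def edge(img,a,b,z,n=40,w=3):
    a,b=f(a),f(b); d=(b-a)/np.linalg.norm(b-a); nn=np.array([-d[1],d[0]]); pts=[]
    for t in np.linspace(.05,.95,n):
        c=a+t*(b-a); k=np.arange(-w,w+.01,.1); q=(c+k[:,None]*nn).astype(np.float32)
        v=cv2.remap(img.astype(np.float32),q[:,0].reshape(1,-1),q[:,1].reshape(1,-1),cv2.INTER_LINEAR)[0]
        gr=np.abs(np.gradient(v)); gr[gr<.5*gr.max()]=0; pts.append(c+nn*(gr*k).sum()/gr.sum())
    W=atz('top',pts,z)[:,:2]
    for _ in range(3):
        m=W.mean(0); v=np.linalg.svd(W-m)[2][0]; v*=np.sign(v@[1,.01]) if abs(v[0])>abs(v[1]) else np.sign(v[1])
        r=(W-m)@[-v[1],v[0]]; W=W[np.abs(r)<=2*r.std()+1e-9]
    return m,np.arctan2(v[1],v[0]),r.std()*1e3
E={}
for nm,img,a,b,z in [('plate -y',hsv_s,(258,175),(290,380),.022),('plate +y',hsv_s,(187,305),(200,370),.022),
   ('jig -y',hsv_s,(342,60),(400,370),.012),('jig +x',hsv_s,(95,100),(330,50),.012),('jig +y',hsv_s,(88,120),(130,350),.012),('fence side in',hsv_s,(172,195),(184,290),.028)]:
    E[nm]=edge(img,a,b,z); print(nm,E[nm][0].round(4),round(E[nm][1],4),round(E[nm][2],2))
# initial-image plate too
```

```text
plate -y [0.5926 0.0073] 0.1584 0.45
plate +y [0.5578 0.0513] 0.1855 0.36
jig -y [ 0.6237 -0.0458] 0.1638 0.55
jig +x [0.7071 0.0385] 1.7375 0.67
jig +y [0.6172 0.0965] 0.1649 0.63
fence side in [0.6067 0.0586] 0.1151 0.47
```

Run:
```python
from h import *
S=5.2; f=lambda a:(np.array(a,float)+.5)/S-.5+[220,140]
c,s=np.cos(.166),np.sin(.166); Rz=np.array([[c,-s],[s,c]])
k=atz('top',f([[204,184]]),.1066)[0,:2]; t=atz('top',f([[243,364]]),.050)[0,:2]
print('knob-tube in jig axes (exp 87,0)',(k-t)@Rz)
e=atz('top',f([[203,397],[292,388],[247,393]]),.022)[:,:2]; print('knob-rear end exp 105',(k-e)@Rz)
ff=atz('top',f([[231,161],[290,150]]),.028)[:,:2]; print('far fence inner top edge - rear end exp 130',(ff-e[2])@Rz, 'knob-fence exp -25',(k-ff)@Rz)
P=cv2.imread('pics/top0.png'); Q=cv2.imread('pics/top4.png')
# same-image initial measure of tube->far end scale
E=[(t,)]
# scene view: full crop for look
snap('scene','scene5'); 
cv2.imwrite('pics/c5.png',cv2.resize(cv2.imread('pics/scene5.png')[205:285,275:345],None,fx=7.5,fy=7.5,interpolation=cv2.INTER_CUBIC))
```

```text
knob-tube in jig axes (exp 87,0) [0.0896818  0.00139244]
knob-rear end exp 105 [[ 0.10095385 -0.02411261]
 [ 0.10500783  0.0244924 ]
 [ 0.10319994 -0.00012119]]
far fence inner top edge - rear end exp 130 [[ 0.12628258 -0.01445622]
 [ 0.12629113 -0.04728766]] knob-fence exp -25 [[-0.02308264  0.01433503]
 [-0.02309118  0.04716647]]
```

View pics/c5.png

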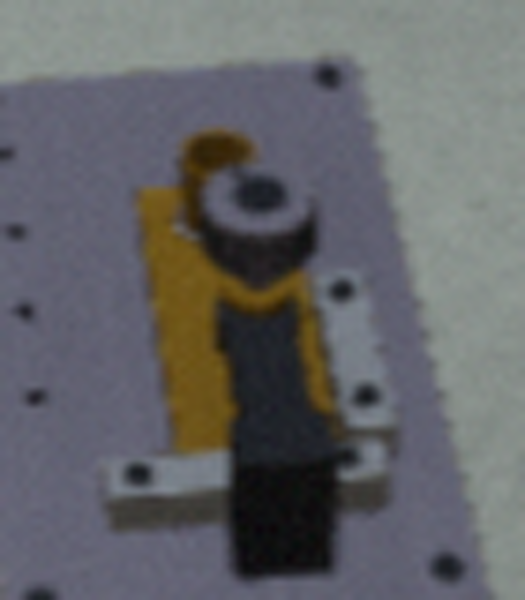

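The rear end is 126 mm from the far fence, which is 130 mm after the picture's 0.975 scale, so x is home. Sideways there is about 1 mm of doubt. I'll grip again further back, so the fingers clear the side fence's end, and press again.

```bash
python3 -c "
from h import *
to(.554,.0252,.086,.166)"
python3 -m crank '[{"dp":[0.06,0,0.06],"delta_rot":[0,0,0],"fingers":0.8},{"dp":[0.07,0,0.07],"delta_rot":[0,0,0],"fingers":0.8},{"dp":[0.06,0,0.07],"delta_rot":[0,0,0],"fingers":0.8},{"dp":[0,0,0.07],"delta_rot":[0,0,0],"fingers":0.8},{"dp":[0,0,0.02],"delta_rot":[0,0,0],"fingers":0.8},{"dp":[0,0,0],"delta_rot":[0,0,0],"fingers":0.8},{"dp":[0,0,0],"delta_rot":[0,0,0],"fingers":0.8}]'
python3 -c "
from h import *
to(.554,.0252,.086,.166)"
```

```text
t 8.4 tcp [0.4627 0.0148 0.2621] yaw 0.1694 F [ 0.7 -0.2  0.1] T [ 0.03 -0.01  0.05] gap 0.901 gf 0.0 q6 1.19
dp total units [0.1814 0.0097 0.3532]
rotz units 0.0005
t: 8.98
tcp_pos: [0.5472, 0.0293, 0.124]
tool_rot: [0.996, 0.085, -0.001, -0.0]
force: [0.5, -0.8, 0.9]
finger_gap: 0.902
gripper_force: 0.0
t 8.98 tcp [0.5472 0.0293 0.124 ] yaw 0.1699 F [ 0.5 -0.8  0.9] T [ 0.01 -0.03  0.05] gap 0.902 gf 0.0 q6 1.25
dp total units [0.0121 0.0104 0.076 ]
rotz units 0.0006
```

```bash
python3 -m crank '[{"dp":[0.006,0.008,0.04],"delta_rot":[0,0,0.0006],"fingers":0.8},{"dp":[0,0,0.034],"delta_rot":[0,0,0],"fingers":0.8},{"dp":[0,0,0],"delta_rot":[0,0,0],"fingers":0.5},{"dp":[0,0,0],"delta_rot":[0,0,0],"fingers":0},{"dp":[0,0,0],"delta_rot":[0,0,0],"fingers":0},{"dp":[0,0,0],"delta_rot":[0,0,0],"fingers":0},{"dp":[0,0,0],"delta_rot":[0,0,0],"fingers":0}]' 60
python3 -c "
from h import *
st()"
python3 -m crank '[{"dp":[0.004,0,0],"delta_rot":[0,0,0],"fingers":0},{"dp":[0.004,0,0],"delta_rot":[0,0,0],"fingers":0},{"dp":[0.004,0,0],"delta_rot":[0,0,0],"fingers":0},{"dp":[0,0,0],"delta_rot":[0,0,0],"fingers":0},{"dp":[0,0,0],"delta_rot":[0,0,0],"fingers":0}]'
python3 -c "
from h import *
st()"
python3 -m crank '[{"dp":[0,-0.004,0],"delta_rot":[0,0,0],"fingers":0},{"dp":[0,-0.004,0],"delta_rot":[0,0,0],"fingers":0},{"dp":[0,-0.002,0],"delta_rot":[0,0,0],"fingers":0},{"dp":[0,0,0],"delta_rot":[0,0,0],"fingers":0},{"dp":[0,0,0],"delta_rot":[0,0,0],"fingers":0}]'
python3 -c "
from h import *
st()"
```

```text
t: 9.57
tcp_pos: [0.5511, 0.0256, 0.0896]
tool_rot: [0.997, 0.083, 0.001, 0.0]
force: [-1.9, 0.7, 7.8]
finger_gap: 0.548
gripper_force: 61.2
t 9.57 tcp [0.5511 0.0256 0.0896] yaw 0.166 F [-1.9  0.7  7.8] T [0.2  0.32 0.02] gap 0.548 gf 61.2 q6 1.249
t: 9.98
tcp_pos: [0.5522, 0.0258, 0.0895]
tool_rot: [0.996, 0.084, -0.005, 0.0]
force: [-11.1, -7.4, 14.8]
finger_gap: 0.548
gripper_force: 62.6
t 9.98 tcp [0.5522 0.0258 0.0895] yaw 0.1675 F [-11.1  -7.4  14.8] T [-1.03  1.84 -0.06] gap 0.548 gf 62.6 q6 1.252
t: 10.4
tcp_pos: [0.5518, 0.0276, 0.0895]
tool_rot: [0.997, 0.083, -0.005, 0.002]
force: [-11.7, -19.3, 14.5]
finger_gap: 0.547
gripper_force: 62.5
t 10.4 tcp [0.5518 0.0276 0.0895] yaw 0.1662 F [-11.7 -19.3  14.5] T [-3.17  2.   -0.66] gap 0.547 gf 62.5 q6 1.263
```

Both directions are firm. A slight twist will press the front end to the side fence too, then I'll release, lift and head for the knob.

```bash
python3 -m crank '[{"dp":[0.002,-0.002,0],"delta_rot":[0,0,-0.002],"fingers":0},{"dp":[0.002,0,0],"delta_rot":[0,0,-0.002],"fingers":0},{"dp":[0,0,0],"delta_rot":[0,0,0],"fingers":0},{"dp":[0,0,0],"delta_rot":[0,0,0],"fingers":0}]'
python3 -c "
from h import *
st()"
python3 -m crank '[{"dp":[0,0,0],"delta_rot":[0,0,0],"fingers":0.3},{"dp":[0,0,0],"delta_rot":[0,0,0],"fingers":0.6},{"dp":[0,0,0],"delta_rot":[0,0,0],"fingers":1},{"dp":[0,0,-0.02],"delta_rot":[0,0,0],"fingers":1},{"dp":[0,0,-0.05],"delta_rot":[0,0,0],"fingers":1},{"dp":[0,0,-0.08],"delta_rot":[0,0,0],"fingers":1},{"dp":[0,0,-0.08],"delta_rot":[0,0,0],"fingers":1},{"dp":[0,0,-0.08],"delta_rot":[0,0,0],"fingers":1},{"dp":[-0.08,0,0],"delta_rot":[0,0,0],"fingers":1},{"dp":[-0.08,0,0],"delta_rot":[0,0,0],"fingers":1},{"dp":[0,0,0],"delta_rot":[0,0,0],"fingers":1},{"dp":[0,0,0],"delta_rot":[0,0,0],"fingers":1}]'
python3 - <<'E'
from h import *
st(); p,D=snap('top','top6'); a=cv2.imread('pics/top4.png')[140:215,220:320].astype(int); b=cv2.imread('pics/top6.png')[140:215,220:320].astype(int)
S=5.2; f=lambda a:(np.array(a,float)+.5)/S-.5+[220,140]
from scipy.ndimage import shift
for nm in('top4','top6'):
    q=cv2.imread(f'pics/{nm}.png'); c,m=plate(q[:,:,::-1].copy()); ys,xs=np.nonzero(m); ok=(ys>192)&(ys<212)
    # rows 192..212: left/right sides of brass
    L=[];Rr=[]
    for y in range(194,212):
        r=xs[(ys==y)]; L.append((r.min()-.5,y)); Rr.append((r.max()+.5,y))
    for e in(L,Rr):
        W=atz('top',e,.022)[:,:2]; k=np.polyfit(W[:,0],W[:,1],1); print(nm,'yaw',np.arctan(k[0]).round(4),'y@.56',np.polyval(k,.56).round(4))
E
```

```text
t: 10.73
tcp_pos: [0.5521, 0.0282, 0.0895]
tool_rot: [0.996, 0.093, -0.007, 0.002]
force: [-14.8, -23.5, 16.8]
finger_gap: 0.547
gripper_force: 63.5
t 10.73 tcp [0.5521 0.0282 0.0895] yaw 0.1872 F [-14.8 -23.5  16.8] T [-3.88  2.53 -1.43] gap 0.547 gf 63.5 q6 1.244
t: 11.73
tcp_pos: [0.4759, 0.0186, 0.2429]
tool_rot: [0.995, 0.096, -0.001, -0.0]
force: [1.0, -0.3, 1.0]
finger_gap: 0.999
gripper_force: 0.0
t 11.73 tcp [0.4759 0.0186 0.2429] yaw 0.1914 F [ 1.  -0.3  1. ] T [-0.01 -0.03  0.07] gap 0.999 gf 0.0 q6 1.183
top4 yaw 0.167 y@.56 0.0514
top4 yaw 0.1637 y@.56 0.002Traceback (most recent call last):
  File "<stdin>", line 10, in <module>
    return umr_minimum(a, axis, None, out, keepdims, initial, where)
ValueError: zero-size array to reduction operation minimum which has no identity
```

```bash
cat > m.py <<'E'
from h import *
import sys
def meas(nm,y0,y1):
    q=cv2.imread(f'pics/{nm}.png').astype(float)
    s=q[...,2]-q[...,0]  # R-B: brass high
    out=[]
    for y in range(y0,y1):
        r=s[y,240:290]; 
        if r.max()<25: continue
        h=r.max()*.5; i=np.nonzero(r>h)[0]; a,b=i[0],i[-1]
        l=a-(r[a]-h)/(r[a]-r[a-1]); rr=b+(r[b]-h)/(r[b]-r[b+1]); out.append((240+l,240+rr,y))
    out=np.array(out)
    for j in(0,1):
        W=atz('top',out[:,[j,2]],.022)[:,:2]; k=np.polyfit(W[:,0],W[:,1],1); e=W[:,1]-np.polyval(k,W[:,0]); o=abs(e)<2*e.std(); k=np.polyfit(W[o,0],W[o,1],1)
        print(nm,len(W),'yaw',np.arctan(k[0]).round(4),'y@.575',np.polyval(k,.575).round(4))
E
python3 - <<'E'
from m import *
q=cv2.imread('pics/top6.png').astype(float); s=q[...,2]-q[...,0]; print([(y,int(s[y,240:290].max())) for y in range(190,216,2)])
meas('top4',197,212); meas('top6',197,208)
meas('top4',197,208);
E
```

```text
[(190, 74), (192, 69), (194, 73), (196, 68), (198, 71), (200, 75), (202, 69), (204, 70), (206, 73), (208, 36), (210, -6), (212, -6), (214, -7)]
top4 15 yaw 0.1662 y@.575 0.0542
top4 15 yaw 0.1599 y@.575 0.0044
top6 11 yaw 0.5221 y@.575 0.0565
top6 11 yaw 0.1688 y@.575 0.0057
top4 11 yaw 0.1727 y@.575 0.0542
top4 11 yaw 0.1521 y@.575 0.0044
```

The plate's edge is now 1.3 mm closer to the side fence, so the second push was worth it. I'll move aside, pre-wind the wrist for the screw, and measure with the plate unobstructed.

```bash
python3 -m crank '[{"dp":[0,0.08,0],"delta_rot":[0,0,0],"fingers":1},{"dp":[0,0.08,0],"delta_rot":[0,0,0],"fingers":1},{"dp":[0,0.08,0],"delta_rot":[0,0,0],"fingers":1},{"dp":[0,0.08,0],"delta_rot":[0,0,0],"fingers":1},{"dp":[0,0,0],"delta_rot":[0,0,-0.0198],"fingers":1},{"dp":[0,0,0],"delta_rot":[0,0,-0.0198],"fingers":1},{"dp":[0,0,0],"delta_rot":[0,0,-0.0198],"fingers":1},{"dp":[0,0,0],"delta_rot":[0,0,-0.0198],"fingers":1},{"dp":[0,0,0],"delta_rot":[0,0,-0.0198],"fingers":1},{"dp":[0,0,0],"delta_rot":[0,0,-0.0198],"fingers":1},{"dp":[0,0,0],"delta_rot":[0,0,-0.0198],"fingers":1},{"dp":[0,0,0],"delta_rot":[0,0,-0.0198],"fingers":1}]'
python3 -m crank '[{"dp":[0,0,0],"delta_rot":[0,0,-0.0198],"fingers":1},{"dp":[0,0,0],"delta_rot":[0,0,-0.0198],"fingers":1},{"dp":[0,0,0],"delta_rot":[0,0,-0.0198],"fingers":1},{"dp":[0,0,0],"delta_rot":[0,0,-0.0198],"fingers":1},{"dp":[0,0,0],"delta_rot":[0,0,-0.0198],"fingers":1},{"dp":[0,0,0],"delta_rot":[0,0,-0.0198],"fingers":1},{"dp":[0,0,0],"delta_rot":[0,0,-0.0198],"fingers":1},{"dp":[0,0,0],"delta_rot":[0,0,-0.0198],"fingers":1},{"dp":[0,0,0],"delta_rot":[0,0,-0.0198],"fingers":1},{"dp":[0,0,0],"delta_rot":[0,0,-0.0198],"fingers":1},{"dp":[0,0,0],"delta_rot":[0,0,-0.0198],"fingers":1},{"dp":[0,0,0],"delta_rot":[0,0,-0.0198],"fingers":1}]'
python3 -m crank '[{"dp":[0,0,0],"delta_rot":[0,0,-0.0198],"fingers":1},{"dp":[0,0,0],"delta_rot":[0,0,-0.0198],"fingers":1},{"dp":[0,0,0],"delta_rot":[0,0,-0.0198],"fingers":1},{"dp":[0,0,0],"delta_rot":[0,0,-0.0198],"fingers":1},{"dp":[0,0,0],"delta_rot":[0,0,-0.0198],"fingers":1},{"dp":[0,0,0],"delta_rot":[0,0,-0.0198],"fingers":1},{"dp":[0,0,0],"delta_rot":[0,0,-0.0198],"fingers":1},{"dp":[0,0,0],"delta_rot":[0,0,0],"fingers":1}]'
python3 - <<'E'
from m import *
st(); p,D=snap('top','top7'); meas('top7',197,212); meas('top4',197,212)
S=5.2; q=cv2.imread('pics/top7.png')[140:255,220:320]
cv2.imwrite('pics/c7.png',cv2.resize(q,None,fx=S,fy=S,interpolation=cv2.INTER_CUBIC))
E
```

```text
t: 12.78
tcp_pos: [0.5116, -0.1399, 0.2426]
tool_rot: [0.827, 0.562, 0.001, 0.001]
force: [-0.4, -0.5, -0.4]
finger_gap: 1.001
gripper_force: 0.0
t: 13.78
tcp_pos: [0.5117, -0.1399, 0.2426]
tool_rot: [0.226, 0.974, -0.0, 0.001]
force: [0.0, -0.7, 0.3]
finger_gap: 1.001
gripper_force: 0.0
t: 14.45
tcp_pos: [0.5114, -0.1398, 0.2426]
tool_rot: [-0.204, 0.979, -0.001, 0.001]
force: [-0.1, -0.1, -0.3]
finger_gap: 1.003
gripper_force: 0.0
t 14.45 tcp [ 0.5114 -0.1398  0.2426] yaw -2.7303 F [-0.1 -0.1 -0.3] T [-0.    0.03  0.  ] gap 1.003 gf 0.0 q6 -2.46
top7 15 yaw 0.1652 y@.575 0.0554
top7 15 yaw 0.1612 y@.575 0.0057
top4 15 yaw 0.1662 y@.575 0.0542
top4 15 yaw 0.1599 y@.575 0.0044
```

View pics/c7.png

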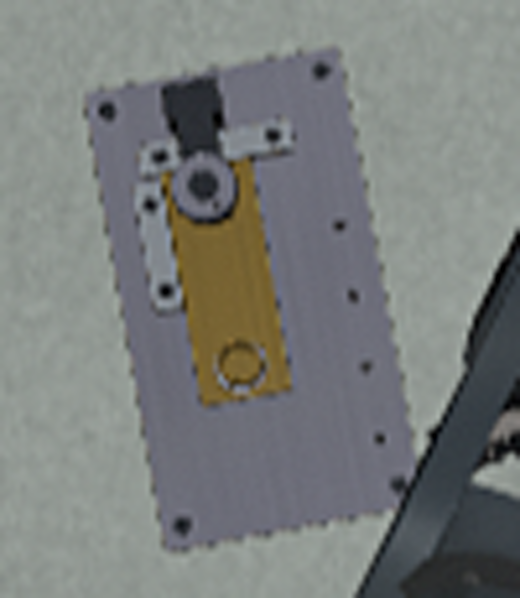

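Run:
```python
from m import *
q=cv2.imread('pics/top7.png').astype(np.float32)
c,s=np.cos(.165),np.sin(.165); Rz=np.array([[c,-s],[s,c]])
m,Rm,o=cam('top')
def proj(P):
    d=(P-o)@Rm; x=d[:,0]/-d[:,2]; y=-d[:,1]/-d[:,2]; r=1+m['k1']*(x*x+y*y); return np.c_[m['fx']*x*r+m['cx'],m['fy']*y*r+m['cy']].astype(np.float32)
def prof(lat,z):  # start at point on plate centre, along jig x ; lat offset in jig y
    ctr=np.array([.575,.0306])   # mid of edges at x=.575
    u=np.arange(-.09,.11,.0005); P=np.c_[ctr+(u[:,None]*[c,s])+lat*np.array([-s,c]),np.full(len(u),z)]
    uv=proj(P); return u,cv2.remap(q,uv[:,0].reshape(1,-1),uv[:,1].reshape(1,-1),cv2.INTER_LINEAR)[0]
for lat in(-.021,-.018,-.015):
    u,v=prof(lat,.022); b=v[:,2]-v[:,0]; i=np.nonzero(b>35)[0]; print('rear',u[i[0]],'front',u[i[-1]],'len',u[i[-1]]-u[i[0]])
    k=(u>u[i[-1]]-.008)&(u<u[i[-1]]+.03); print(np.c_[u[k]*1e3,v[k].mean(1),b[k]][::4].round(0).astype(int).tolist())
```

```text
rear -0.04999999999999996 front 0.07800000000000015 len 0.1280000000000001
[[71, 86, 72], [73, 87, 73], [75, 86, 74], [77, 82, 71], [79, 94, 33], [81, 112, 4], [83, 133, -14], [85, 138, -12], [87, 138, -11], [89, 136, -11], [91, 137, -11], [93, 138, -11], [95, 134, -12], [97, 125, -13], [99, 119, -13], [101, 116, -13], [103, 117, -12], [105, 116, -13], [107, 116, -13]]
rear -0.04999999999999996 front 0.07800000000000015 len 0.1280000000000001
[[71, 80, 68], [73, 84, 74], [75, 87, 77], [77, 77, 70], [79, 96, 31], [81, 122, -6], [83, 142, -15], [85, 141, -14], [87, 137, -11], [89, 136, -11], [91, 138, -11], [93, 137, -11], [95, 134, -9], [97, 125, -9], [99, 116, -10], [101, 112, -12], [103, 114, -12], [105, 118, -13], [107, 122, -13]]
rear -0.05049999999999996 front 0.07850000000000015 len 0.12900000000000011
[[71, 85, 24], [73, 85, 28], [75, 72, 32], [77, 50, 47], [79, 76, 24], [81, 117, -6], [83, 140, -15], [85, 143, -14], [87, 141, -11], [89, 140, -11], [91, 142, -12], [93, 139, -11], [95, 122, -6], [97, 99, -6], [99, 80, -6], [101, 71, -8], [103, 69, -7], [105, 66, -7], [107, 66, -6]]
```

The brass-to-fence transition shows at most about 1.5 mm of x gap, close to the tolerance. To be sure, I'll push the rear end with shut fingertips.

```bash
python3 -m crank '[{"dp":[0,0,0],"delta_rot":[0,0,0.0195],"fingers":-1},{"dp":[0,0,0],"delta_rot":[0,0,0.0195],"fingers":-1},{"dp":[0,0,0],"delta_rot":[0,0,0],"fingers":-1},{"dp":[0,0,0],"delta_rot":[0,0,0],"fingers":-1}]' 40
python3 -c "
from h import *
to(.495,.0173,.15,.165-np.pi)"
```

```text
t: 14.83
tcp_pos: [0.5102, -0.1396, 0.2423]
tool_rot: [-0.082, 0.997, -0.0, 0.0]
force: [-0.4, -0.8, 0.7]
finger_gap: 0.453
gripper_force: 0.0
t 14.83 tcp [ 0.5102 -0.1396  0.2423] yaw -2.9768 F [-0.4 -0.8  0.7] T [ 0.03  0.01 -0.01] gap 0.453 gf 0.0 q6 -2.214
dp total units [-0.0214  0.3147  0.1844]
rotz units -0.0
```

```bash
python3 -m crank '[{"dp":[-0.0054,0.078,0.045],"delta_rot":[0,0,0],"fingers":-1},{"dp":[-0.0054,0.078,0.045],"delta_rot":[0,0,0],"fingers":-1},{"dp":[-0.0054,0.078,0.045],"delta_rot":[0,0,0],"fingers":-1},{"dp":[-0.005,0.078,0.045],"delta_rot":[0,0,0],"fingers":-1},{"dp":[0,0,0],"delta_rot":[0,0,0],"fingers":-1},{"dp":[0,0,0],"delta_rot":[0,0,0],"fingers":-1}]'
python3 -c "
from h import *
to(.495,.0173,.09,.165-np.pi)"
```

```text
t: 15.33
tcp_pos: [0.4949, 0.0063, 0.1579]
tool_rot: [-0.084, 0.996, 0.0, -0.002]
force: [0.7, -0.3, 0.6]
finger_gap: -0.001
gripper_force: 0.0
t 15.33 tcp [0.4949 0.0063 0.1579] yaw -2.973 F [ 0.7 -0.3  0.6] T [0.02 0.01 0.01] gap -0.001 gf 0.0 q6 -1.953
dp total units [-0.0043  0.0215  0.1358]
rotz units 0.0006
```

```bash
python3 -m crank '[{"dp":[-0.003,0.01,0.07],"delta_rot":[0,0,0],"fingers":-1},{"dp":[0,0.01,0.062],"delta_rot":[0,0,0],"fingers":-1},{"dp":[0,0,0],"delta_rot":[0,0,0],"fingers":-1},{"dp":[0,0,0],"delta_rot":[0,0,0],"fingers":-1},{"dp":[-0.01,0,0],"delta_rot":[0,0,0],"fingers":-1},{"dp":[-0.01,0,0],"delta_rot":[0,0,0],"fingers":-1},{"dp":[-0.004,0,0],"delta_rot":[0,0,0],"fingers":-1},{"dp":[0,0,0],"delta_rot":[0,0,0],"fingers":-1},{"dp":[0,0,0],"delta_rot":[0,0,0],"fingers":-1}]'
python3 -c "
from h import *
to(.514,.0204,.089,.165-np.pi)"
```

```text
t: 16.08
tcp_pos: [0.5082, 0.0161, 0.0942]
tool_rot: [-0.082, 0.997, -0.0, 0.001]
force: [-0.0, -0.3, -0.0]
finger_gap: -0.001
gripper_force: 0.0
t 16.08 tcp [0.5082 0.0161 0.0942] yaw -2.9783 F [-0.  -0.3 -0. ] T [-0.02 -0.03 -0.  ] gap -0.001 gf 0.0 q6 -1.922
dp total units [-0.0128  0.0066  0.0104]
rotz units -0.0003
```

```bash
python3 -m crank '[{"dp":[0,0.006,0.009],"delta_rot":[0,0,0],"fingers":-1},{"dp":[0,0,0],"delta_rot":[0,0,0],"fingers":-1},{"dp":[-0.004,0,0],"delta_rot":[0,0,0],"fingers":-1},{"dp":[-0.004,0,0],"delta_rot":[0,0,0],"fingers":-1},{"dp":[-0.004,0,0],"delta_rot":[0,0,0],"fingers":-1},{"dp":[0,0,0],"delta_rot":[0,0,0],"fingers":-1},{"dp":[0,0,0],"delta_rot":[0,0,0],"fingers":-1}]'
python3 -c "
from h import *
st()"
python3 -m crank '[{"dp":[-0.004,0,0],"delta_rot":[0,0,0],"fingers":-1},{"dp":[-0.004,0,0],"delta_rot":[0,0,0],"fingers":-1},{"dp":[0,0,0],"delta_rot":[0,0,0],"fingers":-1},{"dp":[0,0,0],"delta_rot":[0,0,0],"fingers":-1}]'
python3 -c "
from h import *
st()"
```

```text
t: 16.67
tcp_pos: [0.513, 0.0203, 0.0885]
tool_rot: [-0.082, 0.997, -0.0, 0.0]
force: [-1.1, -1.3, 0.3]
finger_gap: -0.001
gripper_force: 0.0
t 16.67 tcp [0.513  0.0203 0.0885] yaw -2.9782 F [-1.1 -1.3  0.3] T [ 0.01 -0.01  0.02] gap -0.001 gf 0.0 q6 -1.913
t: 17.0
tcp_pos: [0.5147, 0.0209, 0.0883]
tool_rot: [-0.082, 0.997, 0.0, -0.003]
force: [-4.5, -2.7, 2.0]
finger_gap: 0.004
gripper_force: 2.4
t 17.0 tcp [0.5147 0.0209 0.0883] yaw -2.9778 F [-4.5 -2.7  2. ] T [-0.51  0.72 -0.06] gap 0.004 gf 2.4 q6 -1.91
```

```bash
python3 -m crank '[{"dp":[-0.004,0,0],"delta_rot":[0,0,0],"fingers":-1},{"dp":[-0.004,0,0],"delta_rot":[0,0,0],"fingers":-1},{"dp":[0,0,0],"delta_rot":[0,0,0],"fingers":-1},{"dp":[0,0,0],"delta_rot":[0,0,0],"fingers":-1}]'
python3 -c "
from h import *
st()"
python3 -m crank '[{"dp":[-0.004,0,0],"delta_rot":[0,0,0],"fingers":-1},{"dp":[-0.004,0,0],"delta_rot":[0,0,0],"fingers":-1},{"dp":[0,0,0],"delta_rot":[0,0,0],"fingers":-1},{"dp":[0,0,0],"delta_rot":[0,0,0],"fingers":-1}]'
python3 -c "
from h import *
st()"
```

```text
t: 17.33
tcp_pos: [0.5153, 0.0213, 0.0881]
tool_rot: [-0.082, 0.997, 0.001, -0.007]
force: [-10.8, -7.2, 5.9]
finger_gap: 0.0
gripper_force: 5.6
t 17.33 tcp [0.5153 0.0213 0.0881] yaw -2.9769 F [-10.8  -7.2   5.9] T [-1.11  1.64 -0.04] gap 0.0 gf 5.6 q6 -1.907
t: 17.67
tcp_pos: [0.5159, 0.0217, 0.0879]
tool_rot: [-0.083, 0.997, 0.001, -0.011]
force: [-15.7, -10.6, 10.3]
finger_gap: 0.003
gripper_force: 8.7
t 17.67 tcp [0.5159 0.0217 0.0879] yaw -2.9759 F [-15.7 -10.6  10.3] T [-1.77  2.59 -0.1 ] gap 0.003 gf 8.7 q6 -1.904
```

Solidly blocked: 4 mm commanded moves it 0.6 mm and the force climbs past 15 N. The plate is home in x. I'll back off, lift and recheck.

```bash
python3 -m crank '[{"dp":[0.03,0,0],"delta_rot":[0,0,0],"fingers":-1},{"dp":[0.02,0,-0.02],"delta_rot":[0,0,0],"fingers":-1},{"dp":[0,0,-0.08],"delta_rot":[0,0,-0.019],"fingers":1},{"dp":[0,0,-0.08],"delta_rot":[0,0,-0.019],"fingers":1},{"dp":[0,0,-0.08],"delta_rot":[0,0,-0.019],"fingers":1},{"dp":[0,-0.08,-0.06],"delta_rot":[0,0,-0.019],"fingers":1},{"dp":[0,-0.08,0],"delta_rot":[0,0,-0.019],"fingers":1},{"dp":[0,-0.08,0],"delta_rot":[0,0,0],"fingers":1},{"dp":[0,-0.08,0],"delta_rot":[0,0,0],"fingers":1},{"dp":[0,0,0],"delta_rot":[0,0,0],"fingers":1}]'
python3 - <<'E'
from m import *
p,D=snap('top','top8'); meas('top8',197,212); meas('top7',197,212)
import numpy as np
q=cv2.imread('pics/top8.png').astype(np.float32); c,s=np.cos(.165),np.sin(.165); m_,Rm,o=cam('top')
def proj(P):
    d=(P-o)@Rm; x=d[:,0]/-d[:,2]; y=d[:,1]/d[:,2]; r=1+m_['k1']*(x*x+y*y); return np.c_[m_['fx']*x*r+m_['cx'],m_['fy']*y*r+m_['cy']].astype(np.float32)
for nm in('top7','top8'):
  q=cv2.imread(f'pics/{nm}.png').astype(np.float32)
  for lat in(-.02,-.01,0,.01,.02):
    u=np.arange(-.09,.11,.0005); P=np.c_[np.array([.575,.0306])+u[:,None]*[c,s]+lat*np.array([-s,c]),np.full(len(u),.022)]
    uv=proj(P); v=cv2.remap(q,uv[:,:1].T.copy(),uv[:,1:].T.copy(),cv2.INTER_LINEAR)[0]; b=v[:,2]-v[:,0]; i=np.nonzero(b>35)[0]; print(nm,lat,u[i[0]].round(4),u[i[-1]].round(4))
to(.629,.0393,.23,-2.976+.597)
E
```

```text
t: 18.5
tcp_pos: [0.6021, -0.1071, 0.2449]
tool_rot: [-0.369, 0.929, -0.005, 0.004]
force: [1.4, 0.5, 1.0]
finger_gap: 1.002
gripper_force: 0.0
top8 15 yaw 0.166 y@.575 0.0554
top8 15 yaw -0.0322 y@.575 0.0045
top7 15 yaw 0.1652 y@.575 0.0554
top7 15 yaw 0.1612 y@.575 0.0057
top7 -0.02 -0.05 0.078
top7 -0.01 -0.05 0.0495
top7 0 -0.0425 0.046
top7 0.01 -0.05 0.048
top7 0.02 -0.05 0.079
top8 -0.02 -0.0315 0.078
top8 -0.01 -0.05 0.0495
top8 0 -0.0425 0.046
top8 0.01 -0.05 0.048
top8 0.02 -0.05 0.0795
t 18.55 tcp [ 0.5989 -0.1042  0.244 ] yaw -2.3849 F [-1.   0.2 -0.4] T [-0.01  0.05  0.04] gap 0.999 gf 0.0 q6 -2.683
dp total units [-0.2408  0.1674  0.0277]
rotz units -0.0009
```

The rear end didn't move, so the plate had been home all along. Now to the knob.

```bash
python3 -m crank '[{"dp":[-0.048,0.0335,0.005],"delta_rot":[0,0,0],"fingers":1},{"dp":[-0.048,0.0335,0.005],"delta_rot":[0,0,0],"fingers":1},{"dp":[-0.048,0.0335,0.005],"delta_rot":[0,0,0],"fingers":1},{"dp":[-0.048,0.0335,0.005],"delta_rot":[0,0,0],"fingers":1},{"dp":[-0.048,0.0335,0.005],"delta_rot":[0,0,0],"fingers":1},{"dp":[0,0,0],"delta_rot":[0,0,0],"fingers":1},{"dp":[0,0,0],"delta_rot":[0,0,0],"fingers":1}]'
python3 -c "
from h import *
to(.629,.0393,.149)"
```

```text
t: 19.13
tcp_pos: [0.6238, 0.0451, 0.2305]
tool_rot: [-0.373, 0.928, 0.0, -0.001]
force: [-0.1, -0.3, 0.4]
finger_gap: 1.003
gripper_force: 0.0
t 19.13 tcp [0.6238 0.0451 0.2305] yaw -2.3775 F [-0.1 -0.3  0.4] T [-0.03 -0.02  0.01] gap 1.003 gf 0.0 q6 -2.441
dp total units [ 0.0004 -0.0158  0.163 ]
```

```bash
python3 -m crank '[{"dp":[0,-0.016,0.04],"delta_rot":[0,0,0],"fingers":1},{"dp":[0,0,0.06],"delta_rot":[0,0,0],"fingers":1},{"dp":[0,0,0.06],"delta_rot":[0,0,0],"fingers":1},{"dp":[0,0,0],"delta_rot":[0,0,0],"fingers":1},{"dp":[0,0,0],"delta_rot":[0,0,0],"fingers":1}]'
python3 -c "
from h import *
to(.629,.0393,.149)"
```

```text
t: 19.55
tcp_pos: [0.6288, 0.0361, 0.1496]
tool_rot: [-0.371, 0.929, 0.001, -0.002]
force: [0.0, -0.6, 0.8]
finger_gap: 1.002
gripper_force: 0.0
t 19.55 tcp [0.6288 0.0361 0.1496] yaw -2.3824 F [ 0.  -0.6  0.8] T [ 0.01 -0.03 -0.01] gap 1.002 gf 0.0 q6 -2.45
dp total units [-0.0046  0.0043  0.0012]
```

```bash
python3 -m crank '[{"dp":[-0.0046,0.004,0],"delta_rot":[0,0,0],"fingers":0.2},{"dp":[0,0,0],"delta_rot":[0,0,0],"fingers":-0.2},{"dp":[0,0,0],"delta_rot":[0,0,0],"fingers":-0.6},{"dp":[0,0,0],"delta_rot":[0,0,0],"fingers":-0.6},{"dp":[0,0,0],"delta_rot":[0,0,0],"fingers":-0.6},{"dp":[0,0,0],"delta_rot":[0,0,0],"fingers":-0.6},{"dp":[0,0,0],"delta_rot":[0,0,0],"fingers":-0.6}]' 40
python3 -c "
from h import *
st(); snap('scene','scene9')
cv2.imwrite('pics/c9.png',cv2.resize(cv2.imread('pics/scene9.png')[180:300,250:380],None,fx=4.5,fy=4.5,interpolation=cv2.INTER_CUBIC))"
```

```text
t: 20.13
tcp_pos: [0.6301, 0.0411, 0.1529]
tool_rot: [-0.371, 0.929, 0.001, 0.0]
force: [-3.1, 3.5, 6.4]
finger_gap: 0.381
gripper_force: 39.3
t 20.13 tcp [0.6301 0.0411 0.1529] yaw -2.3817 F [-3.1  3.5  6.4] T [ 0.56  0.44 -0.08] gap 0.381 gf 39.3 q6 -2.444
```

View pics/c9.png

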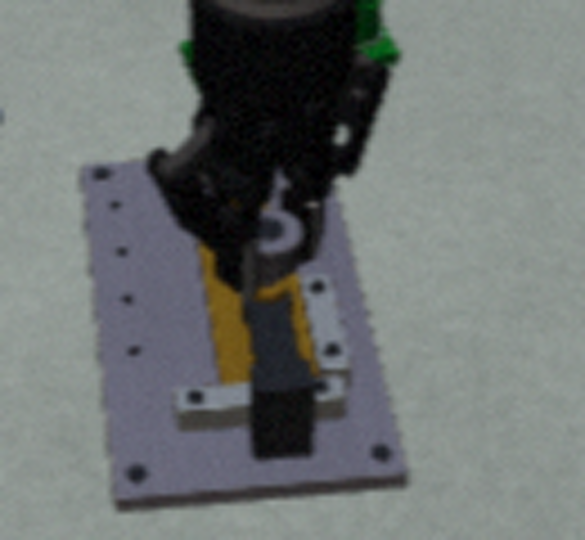

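The head is gripped: opening 0.38 is about 33 mm, and the picture shows the fingers round the head at (270,235). Turning clockwise.

```bash
python3 -m crank '[{"dp":[0,0,0],"delta_rot":[0,0,0.0198],"fingers":-0.6},{"dp":[0,0,0],"delta_rot":[0,0,0.0198],"fingers":-0.6},{"dp":[0,0,0],"delta_rot":[0,0,0.0198],"fingers":-0.6},{"dp":[0,0,0],"delta_rot":[0,0,0.0198],"fingers":-0.6},{"dp":[0,0,0],"delta_rot":[0,0,0.0198],"fingers":-0.6},{"dp":[0,0,0],"delta_rot":[0,0,0.0198],"fingers":-0.6},{"dp":[0,0,0],"delta_rot":[0,0,0.0198],"fingers":-0.6},{"dp":[0,0,0],"delta_rot":[0,0,0.0198],"fingers":-0.6},{"dp":[0,0,0],"delta_rot":[0,0,0.0198],"fingers":-0.6},{"dp":[0,0,0],"delta_rot":[0,0,0.0198],"fingers":-0.6},{"dp":[0,0,0],"delta_rot":[0,0,0],"fingers":-0.6}]'
python3 -c "
from h import *
st()"
python3 -m crank '[{"dp":[0,0,0],"delta_rot":[0,0,0.0198],"fingers":-0.6},{"dp":[0,0,0],"delta_rot":[0,0,0.0198],"fingers":-0.6},{"dp":[0,0,0],"delta_rot":[0,0,0.0198],"fingers":-0.6},{"dp":[0,0,0],"delta_rot":[0,0,0.0198],"fingers":-0.6},{"dp":[0,0,0],"delta_rot":[0,0,0.0198],"fingers":-0.6},{"dp":[0,0,0],"delta_rot":[0,0,0.0198],"fingers":-0.6},{"dp":[0,0,0],"delta_rot":[0,0,0.0198],"fingers":-0.6},{"dp":[0,0,0],"delta_rot":[0,0,0.0198],"fingers":-0.6},{"dp":[0,0,0],"delta_rot":[0,0,0.0198],"fingers":-0.6},{"dp":[0,0,0],"delta_rot":[0,0,0.0198],"fingers":-0.6},{"dp":[0,0,0],"delta_rot":[0,0,0.0198],"fingers":-0.6},{"dp":[0,0,0],"delta_rot":[0,0,0],"fingers":-0.6}]'
python3 -c "
from h import *
st()"
```

```text
t: 21.1
tcp_pos: [0.6303, 0.0396, 0.152]
tool_rot: [0.24, 0.971, -0.0, -0.0]
force: [-2.3, -1.8, 3.8]
finger_gap: 0.385
gripper_force: 39.5
t 21.1 tcp [0.6303 0.0396 0.152 ] yaw 2.6562 F [-2.3 -1.8  3.8] T [-0.36  0.48 -0.07] gap 0.385 gf 39.5 q6 -1.198
t: 22.1
tcp_pos: [0.6287, 0.039, 0.1509]
tool_rot: [0.799, 0.601, -0.002, -0.001]
force: [-4.3, -3.4, 1.0]
finger_gap: 0.384
gripper_force: 39.5
t 22.1 tcp [0.6287 0.039  0.1509] yaw 1.2892 F [-4.3 -3.4  1. ] T [-0.65  0.71 -0.05] gap 0.384 gf 39.5 q6 0.169
```

The TCP sank 2.0 mm over 2.61 rad, which matches the thread, so the head turns without slip. I'll go on in smaller steps, watching the torque.

```bash
python3 -m crank '[{"dp":[0,0,0.001],"delta_rot":[0,0,0.0198],"fingers":-0.6},{"dp":[0,0,0.001],"delta_rot":[0,0,0.0198],"fingers":-0.6},{"dp":[0,0,0],"delta_rot":[0,0,0.0198],"fingers":-0.6},{"dp":[0,0,0],"delta_rot":[0,0,0.0198],"fingers":-0.6},{"dp":[0,0,0],"delta_rot":[0,0,0],"fingers":-0.6}]'
python3 -c "
from h import *
st()"
for i in 1; do :; done
python3 -m crank '[{"dp":[0,0,0],"delta_rot":[0,0,0.015],"fingers":-0.6},{"dp":[0,0,0],"delta_rot":[0,0,0.015],"fingers":-0.6},{"dp":[0,0,0],"delta_rot":[0,0,0],"fingers":-0.6}]'
python3 -c "
from h import *
st()"
```

```text
t: 22.52
tcp_pos: [0.6282, 0.0394, 0.1506]
tool_rot: [0.923, 0.386, -0.003, -0.001]
force: [-6.0, -2.8, 5.4]
finger_gap: 0.383
gripper_force: 39.9
t 22.52 tcp [0.6282 0.0394 0.1506] yaw 0.7915 F [-6.  -2.8  5.4] T [-0.49  1.   -0.04] gap 0.383 gf 39.9 q6 0.666
t: 22.77
tcp_pos: [0.628, 0.0395, 0.1505]
tool_rot: [0.955, 0.297, -0.003, -0.001]
force: [-7.2, -3.2, 5.5]
finger_gap: 0.386
gripper_force: 39.9
t 22.77 tcp [0.628  0.0395 0.1505] yaw 0.604 F [-7.2 -3.2  5.5] T [-0.35  1.08 -0.05] gap 0.386 gf 39.9 q6 0.854
```

```bash
python3 -m crank '[{"dp":[0,0,0],"delta_rot":[0,0,0.015],"fingers":-0.6},{"dp":[0,0,0],"delta_rot":[0,0,0.015],"fingers":-0.6},{"dp":[0,0,0],"delta_rot":[0,0,0],"fingers":-0.6}]' >/dev/null
python3 -c "
from h import *
st()"
python3 -m crank '[{"dp":[0,0,0],"delta_rot":[0,0,0.015],"fingers":-0.6},{"dp":[0,0,0],"delta_rot":[0,0,0.015],"fingers":-0.6},{"dp":[0,0,0],"delta_rot":[0,0,0],"fingers":-0.6}]' >/dev/null
python3 -c "
from h import *
st()"
```

```text
t 23.02 tcp [0.6279 0.0398 0.1505] yaw 0.4155 F [-5.9 -2.1  6. ] T [-0.23  1.03 -0.04] gap 0.382 gf 39.9 q6 1.042
t 23.27 tcp [0.6295 0.0404 0.1504] yaw 0.2294 F [-3.5 -0.4  2.6] T [0.13 0.52 0.3 ] gap 0.382 gf 39.8 q6 1.229
```

Torque jumped to +0.30 N m, so it is seating. One small step to confirm.

```bash
python3 -m crank '[{"dp":[0,0,0],"delta_rot":[0,0,0.008],"fingers":-0.6},{"dp":[0,0,0],"delta_rot":[0,0,0],"fingers":-0.6},{"dp":[0,0,0],"delta_rot":[0,0,0],"fingers":-0.6}]' >/dev/null
python3 -c "
from h import *
st()"
python3 -m crank '[{"dp":[0,0,0],"delta_rot":[0,0,0.008],"fingers":-0.6},{"dp":[0,0,0],"delta_rot":[0,0,0],"fingers":-0.6},{"dp":[0,0,0],"delta_rot":[0,0,0],"fingers":-0.6}]' >/dev/null
python3 -c "
from h import *
st()"
```

```text
t 23.52 tcp [0.6302 0.0404 0.1504] yaw 0.1801 F [-4.2  2.3  4.3] T [0.32 0.44 0.42] gap 0.382 gf 39.9 q6 1.277
t 23.77 tcp [0.6308 0.0403 0.1503] yaw 0.1288 F [-1.3  2.5  4.8] T [0.44 0.3  0.53] gap 0.384 gf 39.9 q6 1.329
```

```bash
python3 -m crank '[{"dp":[0,0,0],"delta_rot":[0,0,0.012],"fingers":-0.6},{"dp":[0,0,0],"delta_rot":[0,0,0.012],"fingers":-0.6},{"dp":[0,0,0],"delta_rot":[0,0,0],"fingers":-0.6},{"dp":[0,0,0],"delta_rot":[0,0,0],"fingers":-0.6}]' 60 >/dev/null
python3 -c "
from h import *
st()"
python3 -m crank '[{"dp":[0,0,0],"delta_rot":[0,0,-0.012],"fingers":-0.6},{"dp":[0,0,0],"delta_rot":[0,0,-0.012],"fingers":-0.6},{"dp":[0,0,0],"delta_rot":[0,0,0],"fingers":-0.6}]' >/dev/null
python3 -c "
from h import *
st()"
python3 -m crank '[{"dp":[0,0,0],"delta_rot":[0,0,-0.012],"fingers":-0.6},{"dp":[0,0,0],"delta_rot":[0,0,0],"fingers":-0.6}]' >/dev/null
python3 -c "
from h import *
st()"
python3 -m crank '[{"dp":[0,0,0],"delta_rot":[0,0,-0.012],"fingers":-0.6},{"dp":[0,0,0],"delta_rot":[0,0,0],"fingers":-0.6}]' >/dev/null
python3 -c "
from h import *
st()"
python3 -m crank '[{"dp":[0,0,0],"delta_rot":[0,0,-0.012],"fingers":-0.6},{"dp":[0,0,0],"delta_rot":[0,0,0],"fingers":-0.6}]' >/dev/null
python3 -c "
from h import *
st()"
```

```text
t 24.1 tcp [0.6326 0.04   0.1505] yaw -0.0208 F [3.2 4.1 1.2] T [ 0.52 -0.65  0.97] gap 0.377 gf 59.8 q6 1.478
t 24.35 tcp [0.6325 0.0404 0.1505] yaw 0.1266 F [3.2 4.9 1.7] T [ 0.75 -0.65  0.04] gap 0.376 gf 59.8 q6 1.329
t 24.52 tcp [0.6325 0.0407 0.1505] yaw 0.2016 F [3.7 6.  1.1] T [ 0.84 -0.62  0.1 ] gap 0.376 gf 59.8 q6 1.254
t 24.68 tcp [0.6324 0.0409 0.1506] yaw 0.2769 F [3.3 6.7 1.6] T [ 0.98 -0.65  0.06] gap 0.381 gf 59.8 q6 1.178
t 24.85 tcp [0.6324 0.0411 0.1506] yaw 0.3522 F [2.2 6.7 1.5] T [ 1.11 -0.55  0.03] gap 0.373 gf 59.8 q6 1.103
```

The screw seated at 0.97 N m. Unloading drops to zero torque at a tool yaw of about 0.08, which accounts for any slip, so a quarter turn off is yaw ≈ 1.65.

```bash
python3 -m crank '[{"dp":[0,0,0],"delta_rot":[0,0,-0.0186],"fingers":-0.6},{"dp":[0,0,0],"delta_rot":[0,0,-0.0186],"fingers":-0.6},{"dp":[0,0,-0.001],"delta_rot":[0,0,-0.0186],"fingers":-0.6},{"dp":[0,0,0],"delta_rot":[0,0,-0.0186],"fingers":-0.6},{"dp":[0,0,-0.001],"delta_rot":[0,0,-0.0186],"fingers":-0.6},{"dp":[0,0,0],"delta_rot":[0,0,-0.0186],"fingers":-0.6},{"dp":[0,0,0],"delta_rot":[0,0,-0.0186],"fingers":-0.6},{"dp":[0,0,0],"delta_rot":[0,0,-0.0186],"fingers":-0.6},{"dp":[0,0,0],"delta_rot":[0,0,-0.0186],"fingers":-0.6},{"dp":[0,0,0],"delta_rot":[0,0,-0.0186],"fingers":-0.6},{"dp":[0,0,0],"delta_rot":[0,0,-0.0186],"fingers":-0.6},{"dp":[0,0,0],"delta_rot":[0,0,0],"fingers":-0.6}]' >/dev/null
python3 - <<'E'
from m import *
st(); snap('top','top10'); snap('scene','sceneA')
q=cv2.imread('pics/sceneA.png')[180:300,250:380]
cv2.imwrite('pics/cA.png',cv2.resize(q,None,fx=4.5,fy=4.5,interpolation=cv2.INTER_CUBIC))
E
```

```text
t 25.85 tcp [0.6289 0.0435 0.1514] yaw 1.6389 F [-3.3 12.3  6.9] T [2.1  0.35 0.03] gap 0.377 gf 60.4 q6 -0.184
```

View pics/cA.png

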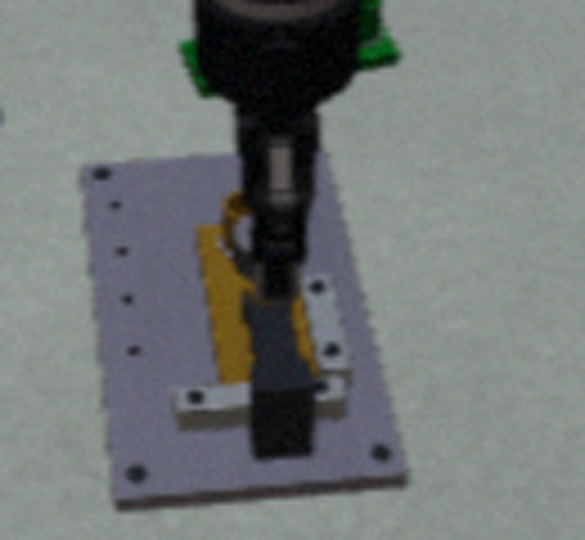

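The last picture shows the fingers round the head at (275,260) and the plate still at both fences, at (235,380) and (310,345). The backed-off turn is about 1.5–1.65 rad. Handing in.

```bash
python3 -c "
from h import *
print(manip.sign_off()); st()"
```

```text
the job is handed in; nothing more can be done
None
the job is handed in; nothing more can be done
```

The job is handed in with no verdict shown: the plate is pressed home against both fences, and the screw was seated hard, then backed off about a quarter turn (an estimated 1.5–1.65 rad), with its head still gripped at 60 N.

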